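Reunite watch cases with their case backs

ROBOT

A 6-joint arm with a two-finger parallel gripper is mounted at the origin on a cart in front of the work surface, level with it; the furniture and walls round the work are solid. World frame = base frame: x ahead of the robot, y to its left, z up, the work surface at z = 0. Lengths are in m, angles in rad, forces in N, time in s.
With the tool pointing down it reaches from about 0.225 to 0.875 m from the base axis. Payload 3.4 kg.
Tool frame: the origin (TCP) lies between the finger pads; the fingertips stand 22 mm ahead of it and the grasp point (between the pads) lies 3 mm ahead of it (manip.finger_overhang is the distance from the TCP to the fingertips, in m); z points along the fingers, y is the line along which they close (so a half turn about z gives the same grasp; the last joint's range is limited). The gripper opens to 85 mm and grips with 20 to 120 N. Pads are 22 mm wide; open, the fingers measure 114 mm over their backs; the gripper's body (76 mm by 85 mm) begins 54 mm behind the grasp point. The pads swing forward as they close: fully open they stand 13 mm farther back than shut.
Start: joints at [1.122, 0.276, 1.505, -0, 1.361, -0.121], TCP at [0.185, 0.544, 0.216] pointing down, gripper open.
Joint ranges: [-2.89, 2.89], [-0.75, 2.08], [0.22, 2.7], [-1.18, 4.32], [0.11, 2.71], [-2.7, 2.7]. Speed limits (rad/s): [2.57, 2.57, 3.14, 3.14, 3.14, 3.14].

INTERFACE

Orientations are given as a unit quaternion [w, x, y, z].
In Python, from rig import get_state, eyes, order, manip gives the robot as it stands.
- The arm moves only by the tool drive_tool, never from a script. Its argument "rows" is a list of rows, each a list of 4 numbers: the shift along the tool's x, y, z in units of 25 mm (1.0 is 25 mm), then the turn about the tool's z in units of 6 degrees (1.0 is 6 degrees). A call has exactly 8 rows; each row is the pose to reach, as a shift and turn from the pose commanded when the call began, along the tool's axes at that moment; what a row does not reach only later rows make up. A row lasts 1/12 s, in which the tool goes at most 41.7 mm and 7.16 degrees, less where a joint would pass 70% of its speed; a pose out of reach is approached as far as the arm can. A call with a gripper value outside its range is refused whole. "grip" is the finger opening in mm, from 0 to 85.4, set as the call begins (left out, the last holds). The fingers move at their own pace and stop on an object; "newtons" is the grip in N (left out, the last holds). Time passes only in rows, so rows that repeat a pose let the fingers close, or fill a call up. It gives the time, the measured TCP pose, the force, the opening and the grip force at its end, in the units of the state.
- get_state(): the state, without advancing time (a new reading comes with each control period).
- eyes.get_image(name): name is "scene" or "top" or "wrist"; returns (picture, depth): 400x640x3 uint8, red, green, blue; 400x640 float32, m along the optical axis (not along the pixel's ray), 0 where there is no reading.
- eyes.camera_info(name): a dict with "fx", "fy", "cx", "cy" (pixels), "R" (3x3) and "t" (3): a world point X has camera coordinates R X + t. Camera axes: x right, y down, z forward; pixel columns grow to the right and rows downward; lengths in m; the calibration is good to about 2 mm. A picture is of the moment at which its call begins: read the wrist's pose just before it. camera_info takes no time and is no camera call; for the wrist camera it gives the pose at the moment of the call.
- order.sign_off(): hands the job in; it is judged then, once.
The state is a dict: "clock": time; "qpos": joint angles; "qd": joint speeds; "effort": joint torques, N m; "position": TCP position; "ee_rot": TCP orientation; "contact_force": force on the tool from outside, world axes, zero at the start; "moment": the same for the moment, N m; "width": finger opening in m; "gripper_force": force on a finger pad.
Only numpy, scipy, OpenCV 4.12 (cv2) and the standard library are available. Lean on these libraries where they do the work, as an engineer would, in place of code of your own. Each camera call takes 0.05 s, during which the arm holds its last target. There are 200 camera calls.

TASK

Four bare steel watch cases lie along the front of the bench; each job tray holds one case back. Lay every case flat, glass up, in the middle of the empty half of the tray that holds the back of its own shape and size, setting it down rather than dropping it. Leave the two parts tins where they stand.

Things in the scene. Friction and masses are not known exactly. Their poses are not given: they have to be found in the camera images.
- case_large_round: Loose bare steel watch case with black glass, round, 42 mm across (along x), 48 mm long over the lugs (along y), 14 mm high, 60 g, no crown and no strap; it starts glass up, flat on the bench. Four lugs stand out at the two y ends; the two sides across x are free to grip. Origin: centre of the underside; z up out of the glass.
- case_small_round: Loose bare steel watch case with black glass, round, 28 mm across (along x), about 35 mm long over the lugs (along y), 14 mm high, 60 g, no crown and no strap; it starts glass up, flat on the bench. Four lugs stand out at the two y ends; the two sides across x are free to grip. Origin: centre of the underside; z up out of the glass.
- case_square: Loose bare steel watch case with black glass, square, 34 x 34 mm, 44 mm long over the lugs (along y), 14 mm high, 60 g, no crown and no strap; it starts glass up, flat on the bench. Four lugs stand out at the two y ends; the two sides across x are free to grip. Origin: centre of the underside; z up out of the glass.
- case_oblong: Loose bare steel watch case with black glass, oblong, 24 mm wide (along x), 44 mm long, 54 mm over the lugs (along y), 14 mm high, 60 g, no crown and no strap; it starts glass up, flat on the bench. Four lugs stand out at the two y ends; the two sides across x are free to grip. Origin: centre of the underside; z up out of the glass.
- tray_large_round: White job tray, fixed, 140 (x) by 84 mm (y), blue felt top 5 mm above the bench, rim 4 mm wide, 9 mm high. A flush white line halves it: the -x half is empty, in the +x half lies a large round case back, 42 mm across (steel, 2.5 mm thick, fixed, at x = +66 mm). Origin: bench height, under the middle of the empty half, 40 mm from the -x and 100 mm from the +x outer edge; z up.
- tray_small_round: White job tray, fixed, 140 (x) by 84 mm (y), blue felt top 5 mm above the bench, rim 4 mm wide, 9 mm high. A flush white line halves it: the -x half is empty, in the +x half lies a small round case back, 28 mm across (steel, 2.5 mm thick, fixed, at x = +66 mm). Origin: bench height, under the middle of the empty half, 40 mm from the -x and 100 mm from the +x outer edge; z up.
- tray_square: White job tray, fixed, 140 (x) by 84 mm (y), blue felt top 5 mm above the bench, rim 4 mm wide, 9 mm high. A flush white line halves it: the -x half is empty, in the +x half lies a square case back, 34 x 34 mm (steel, 2.5 mm thick, fixed, at x = +66 mm). Origin: bench height, under the middle of the empty half, 40 mm from the -x and 100 mm from the +x outer edge; z up.
- tray_oblong: White job tray, fixed, 140 (x) by 84 mm (y), blue felt top 5 mm above the bench, rim 4 mm wide, 9 mm high. A flush white line halves it: the -x half is empty, in the +x half lies an oblong case back, 24 x 44 mm (steel, 2.5 mm thick, fixed, at x = +66 mm). Origin: bench height, under the middle of the empty half, 40 mm from the -x and 100 mm from the +x outer edge; z up.
- parts_tin_0: Bystander: one of two alike round white-metal parts tins with clear lids, 47 mm across and 14 mm high, no lugs, loose among the cases. Origin: centre of its underside.
- parts_tin_1: Bystander: one of two alike round white-metal parts tins with clear lids, 47 mm across and 14 mm high, no lugs, loose among the cases. Origin: centre of its underside.

How it is judged:
By the outcome, as a careful person would: the job done as asked, in the order asked, and still so for the second after the job is handed in, with the robot touching nothing.
It also fails if it takes over 90 s, if anything falls off the work surface, if the arm or the gripper's body presses on something with over 40 N, if the wrist force passes 120 N, or if a joint passes its speed limit or range.

## Working session

There is one attempt and no reset: what is moved stays moved. The work goes in short steps, Python scripts to look and compute and a tool call to move; the robot and the scene stay as the last step left them, time stands still between calls to the robot, and variables do not carry over. Pictures are saved under pics/ and viewed, at most 14 in all, crops included, and the job is handed in when it is done.

Besides the shell and the picture viewer there is one more tool, called after "Emit:" by a JSON object that holds its "fn" and its "kwargs". drive_tool: Moves the arm, as the interface text tells. Its arguments: {"type":"object","properties":{"rows":{"type":"array","items":{"type":"array","items":{"type":"number"}}},"grip":{"type":"number"},"newtons":{"type":"number"}},"required":["rows"]}

```bash
mkdir -p pics; ls
python3 - <<'E'
from rig import get_state, eyes, order, manip
import cv2,numpy as np
s=get_state();print(s['clock'],s['position'],s['ee_rot'],s['width'],manip.finger_overhang)
for n in('top','scene'):
    p,d=eyes.get_image(n);cv2.imwrite(f'pics/{n}0.png',p[:,:,::-1]);np.save(f'{n}_d.npy',d)
    c=eyes.camera_info(n);print(n,c)
E
```

```text
pics
0.0 [0.18490898 0.54386539 0.21553912] [-2.54095117e-04  1.63196029e-01  9.86593240e-01 -8.77432353e-04] 0.08566491264109126 0.022
top {'fx': 379.02627529425894, 'fy': 379.02627529425894, 'cx': 319.3283656155554, 'cy': 199.67784364411406, 'R': array([[ 0.0102357 , -0.99921772,  0.03819928],
       [-0.99066111, -0.01532745, -0.135483  ],
       [ 0.13596251, -0.03645578, -0.99004301]]), 't': array([-0.04745777,  0.52057597,  0.88985152])}
scene {'fx': 520.5680934479815, 'fy': 520.5680934479815, 'cx': 317.19688078742155, 'cy': 194.33299750873414, 'R': array([[-0.8110933 , -0.58490101,  0.00429866],
       [-0.35139227,  0.48138081, -0.8029919 ],
       [ 0.46760147, -0.65281186, -0.59597444]]), 't': array([0.41534467, 0.21097322, 1.15184924])}
```

View pics/top0.png

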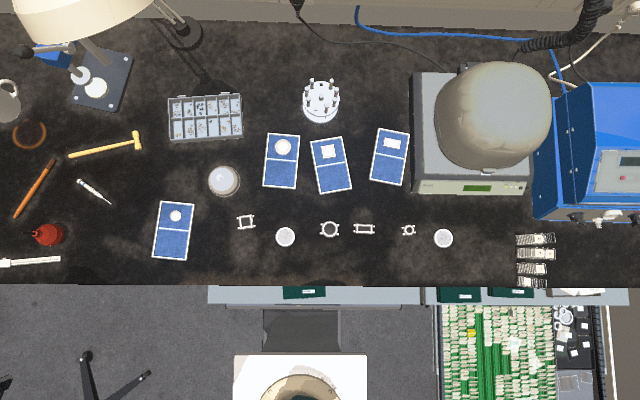

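The top view shows the trays at about (281,160) large round, (330,165) square, (390,157) oblong and (173,230) small round. The cases are at (246,222) square, (330,229) large, (364,229) oblong and (408,230) small, and the tins at (285,237) and (443,238).

```bash
cat > h.py <<'E'
import numpy as np,cv2
from rig import get_state,eyes
def world(c,uv,z):
    uv=np.atleast_2d(uv).astype(float)
    r=np.c_[(uv[:,0]-c['cx'])/c['fx'],(uv[:,1]-c['cy'])/c['fy'],np.ones(len(uv))]@c['R']
    o=-c['R'].T@c['t']
    return o+r*((z-o[2])/r[:,2])[:,None]
def rectify(p,c,x0,x1,y0,y1,z,ppm):
    # bird's-eye picture of plane z: col grows with -y, row with -x
    X,Y=np.meshgrid(np.arange(x1,x0,-1/ppm),np.arange(y1,y0,-1/ppm),indexing='ij')
    P=np.stack([X,Y,np.full_like(X,z)],-1)@c['R'].T+c['t']
    return cv2.remap(p,(P[...,0]/P[...,2]*c['fx']+c['cx']).astype('f4'),(P[...,1]/P[...,2]*c['fy']+c['cy']).astype('f4'),cv2.INTER_CUBIC)
E
python3 - <<'E'
from h import *
c=eyes.camera_info('top')
p=cv2.imread('pics/top0.png')
hsv=cv2.cvtColor(p,cv2.COLOR_BGR2HSV)
m=cv2.inRange(hsv,(100,80,80),(125,255,255));m[:,410:]=0;m[:120]=0
m=cv2.morphologyEx(m,cv2.MORPH_CLOSE,np.ones((5,5)))
def rep(k,z):
    w=world(c,k.reshape(-1,2),z)[:,:2]*1000
    r=cv2.minAreaRect(w.astype('f4'));return np.round(r[0],1),np.round(r[1],1),round(r[2],1)
for k in cv2.findContours(m,0,1)[0]:
    if cv2.contourArea(k)>300: print('tray',k.reshape(-1,2).mean(0).round(),rep(k,.005))
g=cv2.cvtColor(p,cv2.COLOR_BGR2GRAY)
for u,v in[(246,222),(330,229),(364,229),(408,230),(285,237),(443,238)]:
    q=np.zeros_like(g);q[v-14:v+15,u-15:u+16]=255
    t=((g>100)&(q>0)).astype('u1')
    pts=np.argwhere(t)[:,::-1]
    print('case',u,v,rep(pts,.012))
b=rectify(p,c,.24,.62,-.3,.42,.01,1100);cv2.imwrite('pics/bird.png',b);print(b.shape)
E
```

```text
tray [173. 230.] (array([444.5, 318.6]), array([ 73.7, 129.5]), 85.0)
tray [330. 165.] (array([616.4, -69.4]), array([129.6,  73.5]), 11.2)
tray [281. 161.] (array([625.5,  57.1]), array([ 74.1, 129.4]), 85.9)
tray [389. 157.] (array([ 641.7, -221.5]), array([ 74. , 128.8]), 79.6)
case 246 222 (array([467.2, 140.2]), array([35.1, 44.7]), 7.9)
case 330 229 (array([451.8, -66.4]), array([47.4, 40.3]), 85.0)
case 364 229 (array([ 454.7, -152.7]), array([52.7, 25. ]), 89.9)
case 408 230 (array([ 451.3, -264.6]), array([25. , 35.1]), 0.7)
case 285 237 (array([431.5,  43.4]), array([46.7, 46.9]), 0.7)
case 443 238 (array([ 432.4, -351.6]), array([44.9, 48.6]), 0.6)
(418, 792, 3)
```

View pics/bird.png

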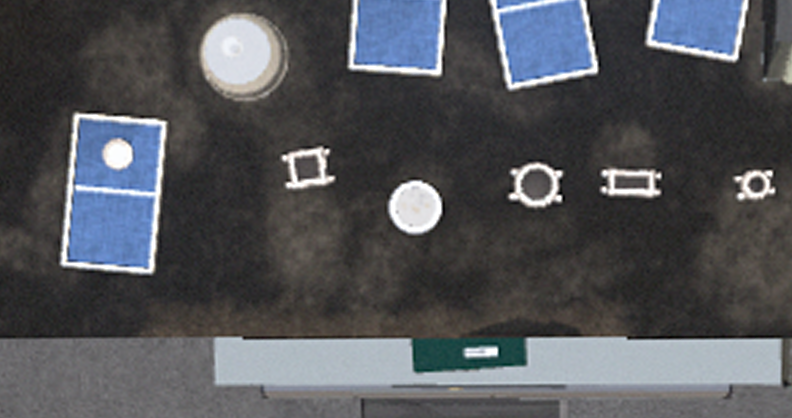

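View pics/scene0.png

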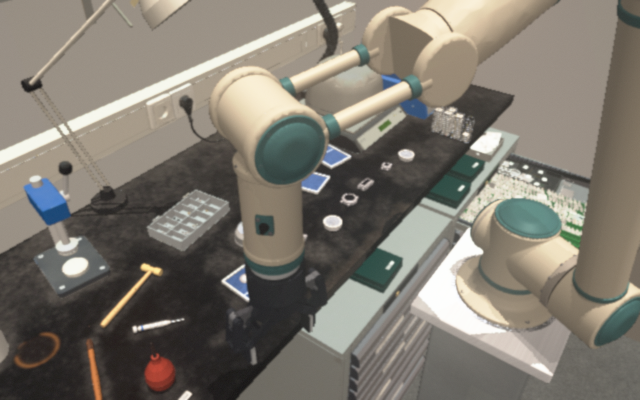

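Run:
```python
from h import *
c=eyes.camera_info('top');d=np.load('top_d.npy')
v,u=np.mgrid[:400,:640]
P=np.stack([(u-c['cx'])/c['fx']*d,(v-c['cy'])/c['fy']*d,d],-1).reshape(-1,3)
W=(P-c['t'])@c['R'];W=W[d.ravel()>0]
H={}
for x,y,z in W:
    if .3<x<.9 and abs(y)<.6:
        k=(int(x/.05),int(np.floor(y/.05)));H[k]=max(H.get(k,0),z)
print('cols y(m):',*[f'{j*5:4d}' for j in range(11,-13,-1)])
for i in range(17,5,-1): print(f'{i*.05:.2f}',*[f'{H.get((i,j),0)*1000:4.0f}' for j in range(11,-13,-1)])
w=eyes.camera_info('wrist');R=w['R'];print('wristcam',-R.T@w['t'],R)
```

```text
cols y(m):   55   50   45   40   35   30   25   20   15   10    5    0   -5  -10  -15  -20  -25  -30  -35  -40  -45  -50  -55  -60
0.85   19  136  134   16    3    4    4    4    3    4    5    4    4    3    3    3    5   53   20   93   95    0  310  315
0.80   19  210  223    5    4    4    3    5    3    4    3    5  108  106    4    3    4   67  121  190  198  197  184    0
0.75  206  309  310    4    4   34   32   32   35    5    3   68  109  110    3    4    5   66  188  207  208  206  202  228
0.70    3  315  315    3    4   33   25   25   33    4    3   20  108  110    4   10   11   66  192  208  210  209  205  241
0.65    5   11   13   19    7   31   32   31  587    4   12   11   10   12   10   11   11   65  193  207  209  209  204  239
0.60   14   15   14   15    3    4  616  619  614    4   10   11   11   10   12   12    8   66  163  199  204  204  195  238
0.55   14   17    3    4    3    5  586  594   62   10   12   10   12   10   12   10   10   67   67   79  107   97   67  233
0.50    4   13    8    4   10    9   10   36   37    3    3    4   10   10    4    3    3   25   29   27   28   26   28  208
0.45   48    4    3    5   12   10   11    4   16   16   13   17   13   17   17   16    4   16   15   16    4    3    4   87
0.40  116    3    5    3   11    8   11    4    5    5   18   17   10   16   16   16    4   17   17   16    5    4   85   84
0.35    8    3    4    4   10   11   11    3    3    5    3    4    3    3    4    4    4    3    5    3    4    3   84   85
0.30    4    3    4    6    3    3    3    4    4    4    5    4    3    5    5    4    2    3    5    4    3    3   84   85
wristcam [0.12350245 0.56670637 0.37346651] [[ 0.32200299  0.94673815 -0.00097332]
 [ 0.91390376 -0.31056667  0.26139674]
 [ 0.24717198 -0.08506005 -0.96523096]]
```

Run:
```python
from h import *
c=eyes.camera_info('top');d=np.load('top_d.npy')
print(c['R'].T@-c['t'])
print(d[162:200:3,202:246:3].round(2))
```

```text
[ 0.39521368 -0.00700131  0.95333333]
[[0.97 0.96 0.96 0.96 0.97 0.97 0.97 0.97 0.97 0.97 0.97 0.97 0.97 0.97
  0.97]
 [0.96 0.97 0.96 0.96 0.96 0.97 0.97 0.97 0.97 0.97 0.96 0.97 0.97 0.97
  0.97]
 [0.96 0.96 0.96 0.97 0.96 0.93 0.93 0.93 0.93 0.94 0.96 0.97 0.97 0.97
  0.97]
 [0.96 0.96 0.96 0.95 0.93 0.93 0.93 0.93 0.93 0.93 0.93 0.95 0.96 0.97
  0.97]
 [0.96 0.96 0.96 0.93 0.93 0.92 0.9  0.92 0.93 0.93 0.93 0.94 0.96 0.97
  0.97]
 [0.96 0.96 0.94 0.93 0.93 0.9  0.9  0.91 0.92 0.93 0.93 0.93 0.95 0.96
  0.96]
 [0.96 0.96 0.94 0.92 0.92 0.91 0.9  0.92 0.92 0.93 0.93 0.93 0.95 0.96
  0.96]
 [0.96 0.96 0.94 0.93 0.92 0.92 0.92 0.92 0.92 0.93 0.93 0.93 0.95 0.96
  0.97]
 [0.96 0.96 0.96 0.93 0.92 0.92 0.92 0.92 0.92 0.92 0.93 0.93 0.95 0.96
  0.96]
 [0.96 0.96 0.96 0.94 0.93 0.92 0.92 0.92 0.92 0.93 0.93 0.95 0.96 0.96
  0.96]
 [0.96 0.96 0.96 0.96 0.94 0.93 0.93 0.93 0.93 0.93 0.94 0.96 0.96 0.96
  0.96]
 [0.96 0.95 0.95 0.95 0.96 0.95 0.95 0.94 0.95 0.95 0.96 0.96 0.96 0.96
  0.96]
 [0.95 0.95 0.96 0.95 0.95 0.95 0.95 0.96 0.96 0.96 0.95 0.95 0.95 0.95
  0.96]]
```

Run:
```python
import cv2
p=cv2.imread('pics/top0.png')[120:260,140:300];cv2.imwrite('pics/dome.png',cv2.resize(p,None,fx=4,fy=4,interpolation=cv2.INTER_CUBIC))
```

```text
(no output)
```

View pics/dome.png

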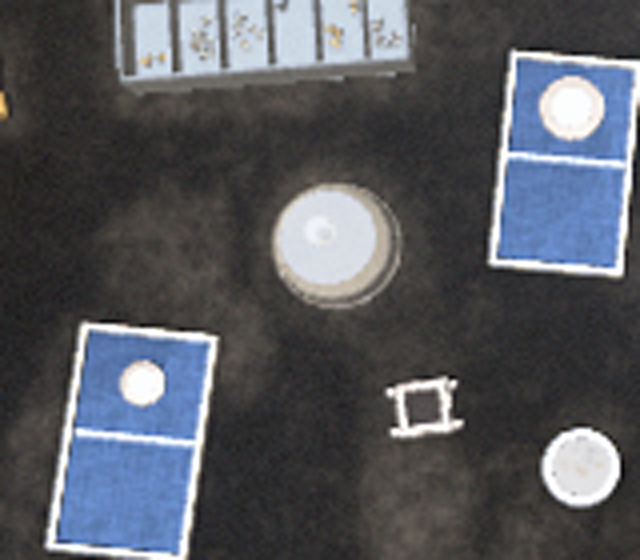

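The dome at (223,180) is a bell jar about 62 mm tall. The 0.6 m readings at upper left come from the lamp head, so I'll keep clear of both.

```bash
cat >> h.py <<'E'
from scipy.spatial.transform import Rotation as Ro
def plan(x,y,z,yaw):
    "units to go from the present pose to TCP x,y,z (m) with the closing line at yaw (deg, world)"
    s=get_state();q=np.roll(s['ee_rot'],-1);R=Ro.from_quat(q).as_matrix()
    d=R.T@(np.array([x,y,z])-s['position'])/.025
    now=np.degrees(np.arctan2(R[1,1],R[0,1]))
    t=-((yaw-now+90)%180-90)/6
    print('units',d.round(2),'turn',t.round(2),'|',s['clock'].round(2),s['position'].round(4),'yaw',now.round(1),'F',s['contact_force'].round(1),'w',s['width'].round(4),'tilt',np.degrees(np.arccos(-R[2,2])).round(2))
E
python3 -c "
from h import *
plan(.467,.140,.15,8)"
```

```text
Traceback (most recent call last):
  File "h.py", line 20, in plan
    print('units',d.round(2),'turn',t.round(2),'|',s['clock'].round(2),s['position'].round(4),'yaw',now.round(1),'F',s['contact_force'].round(1),'w',s['width'].round(4),'tilt',np.degrees(np.arccos(-R[2,2])).round(2))
                                                   ^^^^^^^^^^^^^^^^
AttributeError: 'float' object has no attribute 'round'
```

```bash
sed -i "s/s\['clock'\].round(2)/round(s['clock'],2)/; s/s\['width'\].round(4)/round(float(s['width']),4)/" h.py
python3 -c "
from h import *
plan(.467,.140,.15,8)"
```

```text
units [-15.89 -11.66   2.64] turn 10.54 | 0.1 [0.1849 0.5439 0.2156] yaw 71.2 F [0.6 0.3 0.4] w 0.0853 tilt 0.09
```

Emit:
{"fn": "drive_tool", "kwargs": {"rows": [[-0.8,-0.6,0,0.5],[-2.0,-1.5,0,1.2],[-3.2,-2.35,0,2.0],[-4.4,-3.2,0,2.8],[-5.6,-4.1,0,3.6],[-6.8,-5.0,0,4.4],[-7.7,-5.6,0,5.0],[-8.0,-5.8,0,5.2]], "grip": 50, "newtons": 30}}

```text
clock: 0.77
position: [0.3294, 0.3396, 0.2162]
ee_rot: [0.001, 0.425, 0.905, -0.001]
contact_force: [-0.1, -0.2, -0.5]
width: 0.0501
gripper_force: 0.0
```

```bash
python3 -c "
from h import *
plan(.467,.140,.15,8)"
```

```text
units [-9.65 -0.86  2.67] turn 5.28 | 0.77 [0.3294 0.3396 0.2162] yaw 39.7 F [-0.1 -0.2 -0.5] w 0.0501 tilt 0.12
```

Emit:
{"fn": "drive_tool", "kwargs": {"rows": [[-1.0,-0.1,0.3,0.5],[-2.4,-0.2,0.6,1.3],[-4.0,-0.35,1.1,2.2],[-5.6,-0.5,1.5,3.1],[-7.1,-0.65,2.0,3.9],[-8.5,-0.8,2.4,4.7],[-9.4,-0.85,2.6,5.2],[-9.65,-0.86,2.65,5.3]]}}

```text
clock: 1.43
position: [0.4679, 0.1418, 0.1488]
ee_rot: [-0.0, 0.656, 0.755, -0.001]
contact_force: [0.1, 1.3, 0.2]
width: 0.0504
gripper_force: 0.0
```

Run:
```python
from h import *
plan(.467,.140,.1,8)
c=eyes.camera_info('wrist');p,d=eyes.get_image('wrist');cv2.imwrite('pics/w1.png',p[:,:,::-1]);np.savez('w1',d=d,R=c['R'],t=c['t'],K=[c['fx'],c['fy'],c['cx'],c['cy']])
```

```text
units [-0.07 -0.04  1.95] turn -0.01 | 1.43 [0.4679 0.1418 0.1488] yaw 8.0 F [0.1 1.3 0.2] w 0.0504 tilt 0.09
```

View pics/w1.png

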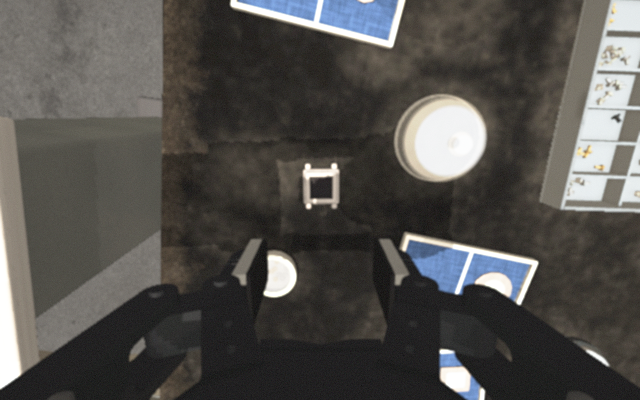

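The wrist view shows the square case at (321,186), lying straight between the fingertips at (255,243) and (388,243). A tin is at (279,274).

Run:
```python
from h import *
f=np.load('w1.npz');K=f['K'];c=dict(R=f['R'],t=f['t'],fx=K[0],fy=K[1],cx=K[2],cy=K[3]);d=f['d']
p=cv2.imread('pics/w1.png');g=cv2.cvtColor(p,cv2.COLOR_BGR2GRAY)
t=np.zeros_like(g);t[155:218,290:352]=g[155:218,290:352]>125
pts=np.argwhere(t)[:,::-1]
r=cv2.minAreaRect((world(c,pts,.012)[:,:2]*1000).astype('f4'));print('case',r)
def depthpt(u,v): 
    z=d[v,u];return (np.array([(u-c['cx'])/c['fx']*z,(v-c['cy'])/c['fy']*z,z])-c['t'])@c['R']
for u in range(240,268,4):
  print(u,[depthpt(u,v).round(3)[[0,1,2]].tolist() for v in (241,246,254)])
print('bench',depthpt(250,150), depthpt(321,186))
```

```text
case ((469.25408935546875, 143.20266723632812), (34.65985870361328, 43.61249542236328), 7.969740390777588)
240 [[0.396, 0.072, 0.001], [0.396, 0.065, -0.001], [0.433, 0.145, 0.179]]
244 [[0.399, 0.072, 0.0], [0.4, 0.066, 0.0], [0.437, 0.15, 0.187]]
248 [[0.404, 0.073, 0.0], [0.437, 0.15, 0.179], [0.438, 0.15, 0.187]]
252 [[0.437, 0.15, 0.175], [0.438, 0.15, 0.179], [0.44, 0.15, 0.187]]
256 [[0.439, 0.15, 0.175], [0.44, 0.15, 0.18], [0.442, 0.15, 0.187]]
260 [[0.441, 0.15, 0.174], [0.442, 0.151, 0.18], [0.443, 0.15, 0.186]]
264 [[0.443, 0.151, 0.174], [0.443, 0.149, 0.176], [0.443, 0.146, 0.177]]
bench [3.98002860e-01 1.66058592e-01 1.49324892e-04] [0.46970041 0.14353291 0.01350404]
```

Run:
```python
from h import *
f=np.load('w1.npz');K=f['K'];R=f['R'];t=f['t'];d=f['d'];print(K,-R.T@t, d[241,256])
def px(X): 
    q=R@np.array(X)+t;return (q[:2]/q[2]*K[:2]+K[2:]).round()
for z in(.175,.15,.127,.11): print(z,px([.443,.149,z]),px([.4432,.1383,z]),px([.493,.1453,z]))
```

```text
[318.47907654 318.47907654 320.10179488 199.9212995 ] [0.45982406 0.20855225 0.30656257] 0.14172722
0.175 [264. 245.] [262. 267.] [373. 267.]
0.15 [272. 226.] [271. 245.] [366. 245.]
0.127 [278. 213.] [276. 230.] [360. 230.]
0.11 [281. 205.] [280. 221.] [357. 221.]
```

Run:
```python
from h import *
f=np.load('w1.npz');K=f['K'];R=f['R'];t=f['t'];d=f['d']
v,u=np.mgrid[:400,:640]
def W(d,c,R,t): return (np.stack([(u-c[2])/c[0]*d,(v-c[3])/c[1]*d,d],-1)-t)@R
w=W(d,K,R,t)
print((w[215:262:4,236:284:4,2]*1000).round())
p,d2=eyes.get_image('scene');c=eyes.camera_info('scene');cv2.imwrite('pics/s2.png',cv2.resize(p[130:290,180:380,::-1],None,fx=4,fy=4))
w2=W(d2,[c['fx'],c['fy'],c['cx'],c['cy']],c['R'],c['t'])
m=(d2>0)&(abs(w2[...,0]-.467)<.06)&(abs(w2[...,1]-.142)<.06)&(w2[...,2]>.03)
print(np.percentile(w2[m][:,2],[0,1,5,20,50]).round(3)); 
for z in(.1,.127,.15,.175,.2): q=c['R']@[.4679,.1418,z]+c['t'];print(z,(np.array([q[0]/q[2]*c['fx']+c['cx'],q[1]/q[2]*c['fy']+c['cy']])-[180,130])*4)
```

```text
[[  1.   0.   0.   0.  -1.   0.  -0.   0.  -1.  -1.   1.   1.]
 [307.   1.  -0.  -1.   0.  -1.  -1.   0.   0.  -0.   0.   0.]
 [ -1.   0.   1.   1.   1.  -0.  -0.   1.   1.  -1.  -1.  -1.]
 [ -1.   1.   1.   0.  -0.   1.   0.   0.  -0.   1.  -0.  -0.]
 [ -1.  -0.  -0.  -1.   0.  -1.  -0.   1.   0.   0.   0.   1.]
 [  0.   0.  -1.   0.   1.  -1.   1.  -0.   0.   1.   1.   1.]
 [  0.  -0.   1.  -1. 172. 172. 172. 172.  -0.   2.   0.   0.]
 [  1.   0.   1.   0. 176. 176. 176. 176.  -1.   1.   1.   0.]
 [  1.  -0.   1. 181. 181. 180. 182. 176.   1.   0.   1.   0.]
 [177. 176. 176. 185. 185. 185. 185. 176.   3.   7.   4.   2.]
 [181. 180. 189. 189. 189. 189. 186. 177. 168.  14.  15.  12.]
 [184. 193. 193. 193. 192. 194. 186. 177. 168.  12.  15.  14.]]
[0.168 0.182 0.219 0.277 0.414]
0.1 [469.02378513 316.31938754]
0.127 [468.15731676 279.56227604]
0.15 [467.40071069 247.46571627]
0.175 [466.55826964 211.7278861 ]
0.2 [465.69416652 175.07111261]
```

View pics/s2.png

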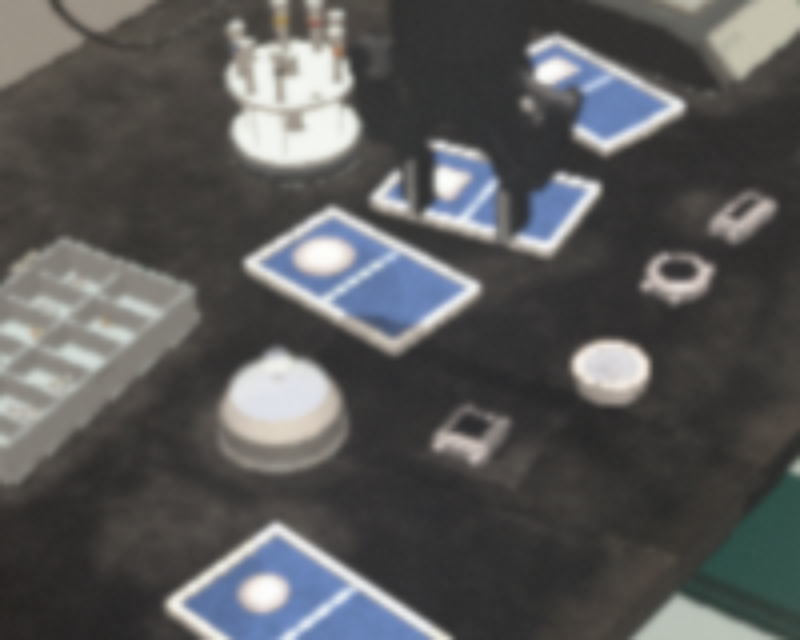

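Both cameras put the fingertips at z ≈ 0.168 while the reported TCP is at z = 0.149, so the tips sit about 20 mm behind where the text says. I'll go down to a height that is safe under either reading and measure again.

Emit:
{"fn": "drive_tool", "kwargs": {"rows": [[0,0,0.5,0],[0,0,1.2,0],[0,0,2.0,0],[-0.03,0.05,2.8,0],[-0.03,0.05,3.6,0],[-0.03,0.05,4.1,0],[-0.03,0.05,4.35,0],[-0.03,0.05,4.35,0]]}}

```text
clock: 2.2
position: [0.4661, 0.1449, 0.0406]
ee_rot: [-0.001, 0.654, 0.757, -0.001]
contact_force: [-0.2, 0.1, -0.4]
width: 0.0498
gripper_force: 0.0
```

```bash
cat >> h.py <<'E'
def tips(cam='scene'):
    "lowest points of the fingers seen, by depth, near the TCP"
    s=get_state();c=eyes.camera_info(cam);p,d=eyes.get_image(cam)
    v,u=np.mgrid[:400,:640]
    w=(np.stack([(u-c['cx'])/c['fx']*d,(v-c['cy'])/c['fy']*d,d],-1)-c['t'])@c['R']
    dd=w[...,:2]-s['position'][:2]
    m=(d>0)&(np.hypot(dd[...,0],dd[...,1])<.05)&(w[...,2]>.019)
    print(cam,'lowest',np.percentile(w[m][:,2],[0,.5,1,3]).round(4),'tcp z',s['position'][2].round(4))
    return p,d,c
E
python3 - <<'E'
from h import *
plan(.469,.143,.02,8)
tips();p,d,c=tips('wrist');cv2.imwrite('pics/w2.png',p[:,:,::-1])
E
```

```text
units [-0.09  0.1   0.82] turn 0.06 | 2.2 [0.4661 0.1449 0.0406] yaw 8.4 F [-0.2  0.1 -0.4] w 0.0498 tilt 0.16
scene lowest [0.0608 0.0667 0.0716 0.0876] tcp z 0.0406
wrist lowest [0.0594 0.0648 0.0674 0.0752] tcp z 0.0415
```

View pics/w2.png

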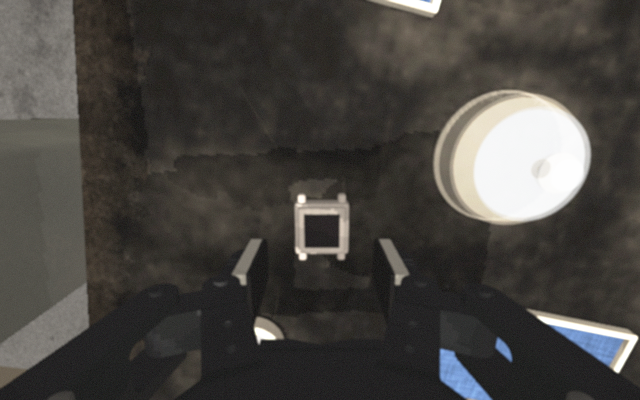

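The wrist view shows the case at (321,228), centred between the tips, with the fingers clearly well above it. The tips are at z ≈ 0.060 with the TCP at 0.041, so the 19 mm offset holds. I'll go down on that basis and watch the force.

Emit:
{"fn": "drive_tool", "kwargs": {"rows": [[-0.03,0.03,0.3,0],[-0.06,0.07,0.7,0],[-0.09,0.1,1.1,0],[-0.09,0.1,1.5,0],[-0.09,0.1,1.8,0],[-0.09,0.1,1.95,0],[-0.09,0.1,2.0,0],[-0.09,0.1,2.0,0]]}}

```text
clock: 2.97
position: [0.4705, 0.1417, -0.0089]
ee_rot: [-0.0, 0.655, 0.756, -0.0]
contact_force: [0.2, 0.6, -0.4]
width: 0.0502
gripper_force: 0.0
```

Run:
```python
from h import *
plan(.469,.143,-.014,8)
p,d,c=tips('wrist');cv2.imwrite('pics/w3.png',p[100:340,200:440,::-1])
```

```text
units [ 0.06 -0.05  0.2 ] turn 0.03 | 2.97 [ 0.4705  0.1417 -0.0089] yaw 8.2 F [ 0.2  0.6 -0.4] w 0.0502 tilt 0.03
wrist lowest [0.019  0.0211 0.0229 0.0297] tcp z -0.0089
```

View pics/w3.png

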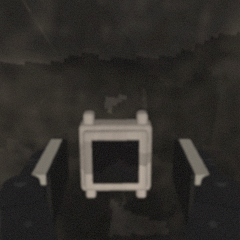

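The case sits at about (321,257) in the full frame, between the pads. The tips are at about 10 mm with no contact. I'll lower a little and close.

Emit:
{"fn": "drive_tool", "kwargs": {"rows": [[0.05,0,0.1,0],[0.05,0,0.17,0],[0.05,0,0.17,0],[0.05,0,0.17,0],[0.05,0,0.17,0],[0.05,0,0.17,0],[0.05,0,0.17,0],[0.05,0,0.17,0]]}}

```text
clock: 3.68
position: [0.4705, 0.143, -0.0128]
ee_rot: [0.0, 0.655, 0.756, 0.0]
contact_force: [0.8, -0.4, -0.8]
width: 0.0499
gripper_force: 0.0
```

Emit:
{"fn": "drive_tool", "kwargs": {"rows": [[0,0,0,0],[0,0,0,0],[0,0,0,0],[0,0,0,0],[0,0,0,0],[0,0,0,0],[0,0,0,0],[0,0,0,0]], "grip": 20, "newtons": 40}}

```text
clock: 4.35
position: [0.4705, 0.143, -0.0126]
ee_rot: [0.0, 0.655, 0.756, 0.0]
contact_force: [-1.5, 0.2, 5.4]
width: 0.0328
gripper_force: 40.2
```

Emit:
{"fn": "drive_tool", "kwargs": {"rows": [[0,0,-0.2,0],[0,0,-0.5,0],[0,0,-1.0,0],[0,0,-1.5,0],[0,0,-2.0,0],[0,0,-2.4,0],[0,0,-2.6,0],[0,0,-2.6,0]]}}

```text
clock: 5.02
position: [0.4714, 0.1432, 0.0535]
ee_rot: [0.001, 0.655, 0.756, 0.001]
contact_force: [0.2, -0.9, -1.7]
width: 0.0327
gripper_force: 39.9
```

Run:
```python
from h import *
plan(.587,-.0752,.06,11.2)
p,d=eyes.get_image('wrist');cv2.imwrite('pics/w4.png',p[:,:,::-1])
```

```text
units [-9.31  3.33 -0.25] turn -0.5 | 5.02 [0.4714 0.1432 0.0535] yaw 8.2 F [ 0.2 -0.9 -1.7] w 0.0327 tilt 0.17
```

View pics/w4.png

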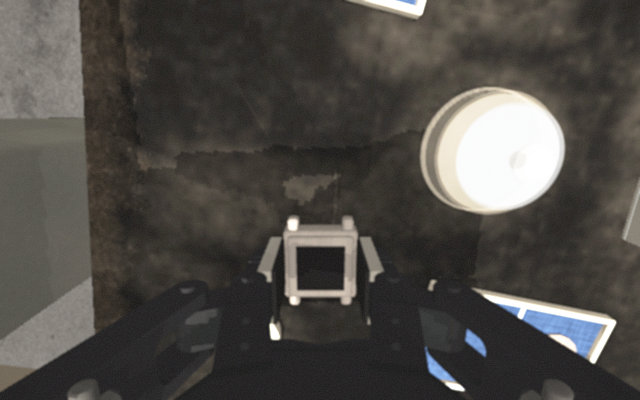

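The square case is held, centred at (321,262). Now to its tray.

Emit:
{"fn": "drive_tool", "kwargs": {"rows": [[-0.7,0.25,-0.1,0],[-2.0,0.7,-0.3,-0.1],[-3.5,1.25,-0.4,-0.2],[-5.1,1.8,-0.4,-0.3],[-6.6,2.35,-0.4,-0.4],[-8.0,2.85,-0.4,-0.5],[-9.0,3.2,-0.4,-0.5],[-9.3,3.33,-0.4,-0.5]]}}

```text
clock: 5.73
position: [0.5882, -0.0796, 0.0612]
ee_rot: [0.001, 0.636, 0.772, -0.0]
contact_force: [0.9, 0.9, -0.2]
width: 0.0328
gripper_force: 39.9
```

```bash
cat >> h.py <<'E'
def held(name,tray=None):
    "save wrist picture; measure the bright case top between the fingers (px window) and blue felt of the empty half"
    s=get_state();c=eyes.camera_info('wrist');p,d=eyes.get_image('wrist');p=p[:,:,::-1].copy();cv2.imwrite(f'pics/{name}.png',p)
    return s,c,p,d
E
python3 - <<'E'
from h import *
plan(.587,-.0752,-.0075,11.2)
s,c,p,d=held('w5')
E
```

```text
units [ 0.19 -0.02  2.75] turn -0.03 | 5.73 [ 0.5882 -0.0796  0.0612] yaw 11.0 F [ 0.9  0.9 -0.2] w 0.0328 tilt 0.12
```

View pics/w5.png

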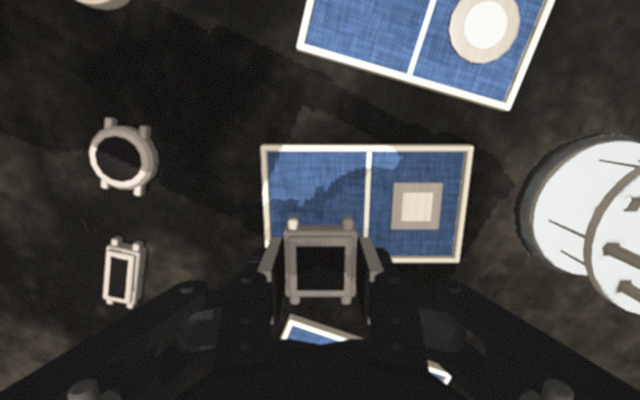

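The square case is held at (320,262) above its tray. The tray corners are at (261,145), (473,146) and (460,262), the divider at (369,150), and the square back at (417,206).

Run:
```python
from h import *
c=eyes.camera_info('wrist')
a=world(c,[(261,145),(473,146),(460,262)],.009)*1000
print(a.round(1),np.linalg.norm(a[1]-a[0]),np.linalg.norm(a[2]-a[1]))
ctr=(a[0]+a[2])/2; ux=(a[1]-a[0])/np.linalg.norm(a[1]-a[0]); print('tray ctr',ctr,'origin',ctr-30*ux,np.degrees(np.arctan2(ux[1],ux[0])))
k=world(c,[(285,228),(357,228),(355,298),(287,298)],.088)*1000;print(k.round(1),k.mean(0))
l=world(c,[(292,224),(349,224),(347,298),(293,298)],.088)*1000;print('lugs',l.mean(0))
```

```text
[[542.4 -39.5   9. ]
 [678.3 -13.7   9. ]
 [695.2 -94.8   9. ]] 138.39593334069815 82.89768297834668
tray ctr [618.77654906 -67.14345822   9.        ] origin [589.30327708 -72.74044302   9.        ] 10.752456650418951
[[570.5 -62.9  88. ]
 [601.3 -56.9  88. ]
 [608.  -90.8  88. ]
 [577.  -96.8  88. ]] [589.17534969 -76.8243047   88.        ]
lugs [588.66249221 -75.9840187   88.        ]
```

Run:
```python
from h import *
plan(.5882,-.0757,-.006,11.0)
```

```text
units [0.13 0.03 2.68] turn 0.01 | 5.78 [ 0.5879 -0.0789  0.0611] yaw 11.0 F [ 1.1 -0.7 -0.7] w 0.0327 tilt 0.08
```

Emit:
{"fn": "drive_tool", "kwargs": {"rows": [[0.05,0,0.3,0],[0.1,0,0.9,0],[0.15,0.03,1.5,0],[0.15,0.03,2.0,0],[0.15,0.03,2.35,0],[0.15,0.03,2.55,0],[0.15,0.03,2.66,0],[0.15,0.03,2.7,0]]}}

```text
clock: 6.45
position: [0.5856, -0.0706, -0.0057]
ee_rot: [-0.0, 0.634, 0.773, -0.0]
contact_force: [0.7, -0.4, -0.7]
width: 0.0322
gripper_force: 39.9
```

Emit:
{"fn": "drive_tool", "kwargs": {"rows": [[0,0,0.02,0],[0,0,0.04,0],[0,0,0.05,0],[0,0,0.05,0],[0,0,0.05,0],[0,0,0.05,0],[0,0,0.05,0],[0,0,0.05,0]]}}

```text
clock: 7.12
position: [0.5861, -0.0715, -0.0065]
ee_rot: [0.0, 0.635, 0.773, 0.0]
contact_force: [0.3, 0.3, -1.0]
width: 0.0326
gripper_force: 39.9
```

Emit:
{"fn": "drive_tool", "kwargs": {"rows": [[-0.08,0.02,0,0],[-0.16,0.04,0,0],[-0.16,0.05,0,0],[-0.16,0.05,0.02,0],[-0.16,0.05,0.04,0],[-0.16,0.05,0.05,0],[-0.16,0.05,0.05,0],[-0.16,0.05,0.05,0]]}}

```text
clock: 7.78
position: [0.5882, -0.0752, -0.0075]
ee_rot: [0.0, 0.635, 0.773, 0.0]
contact_force: [-0.4, -0.3, 3.5]
width: 0.0326
gripper_force: 40.3
```

Run:
```python
from h import *
plan(.588,-.0757,-.0077,11.0)
```

```text
units [-0.02 -0.01  0.01] turn 0.04 | 7.78 [ 0.5882 -0.0752 -0.0075] yaw 11.2 F [-0.4 -0.3  3.5] w 0.0326 tilt 0.02
```

Emit:
{"fn": "drive_tool", "kwargs": {"rows": [[0,0,0,0],[0,0,0,0],[0,0,-0.02,0],[0,0,-0.1,0],[0,0,-0.5,0],[0,0,-1.2,0],[0,0,-2.0,0],[0,0,-2.8,0]], "grip": 46}}

```text
clock: 8.45
position: [0.588, -0.075, 0.0634]
ee_rot: [-0.0, 0.635, 0.773, -0.0]
contact_force: [0.7, -0.1, -0.4]
width: 0.0456
gripper_force: 0.0
```

Run:
```python
from h import *
plan(.453,-.065,.04,-5)
```

```text
units [ 1.44 -5.22  0.94] turn 2.7 | 8.45 [ 0.588  -0.075   0.0634] yaw 11.2 F [ 0.7 -0.1 -0.4] w 0.0456 tilt 0.02
```

Emit:
{"fn": "drive_tool", "kwargs": {"rows": [[0.15,-0.5,0,0.3],[0.4,-1.4,0,0.8],[0.7,-2.5,0.2,1.4],[1.0,-3.6,0.4,2.0],[1.25,-4.6,0.7,2.4],[1.4,-5.1,0.9,2.7],[1.44,-5.22,0.94,2.7],[1.44,-5.22,0.94,2.7]], "grip": 60}}

```text
clock: 9.12
position: [0.4526, -0.0651, 0.0392]
ee_rot: [0.0, 0.737, 0.676, 0.0]
contact_force: [0.1, -0.5, -0.2]
width: 0.0599
gripper_force: 0.0
```

Run:
```python
from h import *
plan(.453,-.065,-.010,-5)
s,c,p,d=held('w6')
```

```text
units [0.   0.01 1.97] turn 0.01 | 9.12 [ 0.4526 -0.0651  0.0392] yaw -5.0 F [ 0.1 -0.5 -0.2] w 0.0599 tilt 0.03
```

View pics/w6.png

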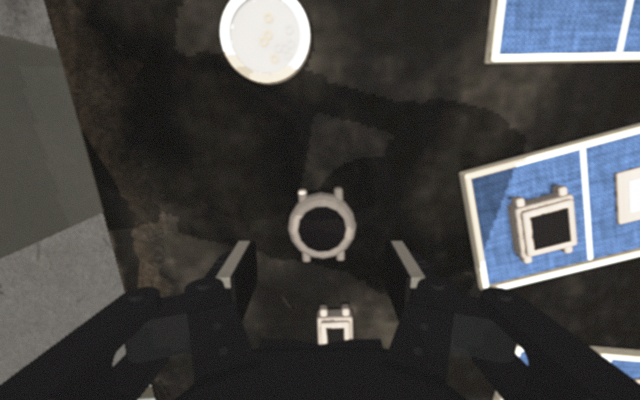

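The square case sits in the middle of its half at (545,227). The large round case is at (321,225), between the open fingers. The next case, the oblong, is at (335,325).

```bash
cat >> h.py <<'E'
def meas(p,c,box,z=.013,th=110):
    "fit bright steel in pixel box (u0,v0,u1,v1): centre, sizes, angle in mm"
    u0,v0,u1,v1=box;g=cv2.cvtColor(p,cv2.COLOR_BGR2GRAY)
    q=np.argwhere(g[v0:v1,u0:u1]>th)[:,::-1]+[u0,v0]
    r=cv2.minAreaRect((world(c,q,z)[:,:2]*1000).astype('f4'));print(np.round(r[0],1),np.round(r[1],1),round(r[2],1));return r
E
python3 - <<'E'
from h import *
c=eyes.camera_info('wrist');p=cv2.imread('pics/w6.png')
meas(p,c,(275,178,368,272),th=95);meas(p,c,(305,298,365,341),th=95)
t=world(c,[(462,173),(483,289)],.009)*1000;print(t)
dv=world(c,[(585,150),(592,261)],.005)*1000;m=(t.mean(0)+dv.mean(0))/2;print('half mid',m)
q=world(c,[(514,207),(571,196),(577,246),(522,258)],.019)*1000;print('square',q.mean(0))
E
```

```text
[456.6 -64.5] [46.8 40.6] 86.6
[ 459.7 -133.9] [27.1 24.4] 84.9
[[ 543.07241067  -39.95410995    9.        ]
 [ 559.29018835 -119.64840924    9.        ]]
half mid [588.26508458 -75.11693611   7.        ]
square [589.52590824 -75.06945936  19.        ]
```

Emit:
{"fn": "drive_tool", "kwargs": {"rows": [[0,0,0.3,0],[0,0,0.8,0],[0,0,1.3,0],[0,0,1.7,0],[0,0,1.9,0],[0,0,1.95,0],[0,0,1.95,0],[0,0,1.95,0]]}}

```text
clock: 9.83
position: [0.4539, -0.0654, -0.0099]
ee_rot: [0.0, 0.737, 0.676, 0.0]
contact_force: [0.6, -0.1, 0.0]
width: 0.0601
gripper_force: 0.0
```

Run:
```python
from h import *
plan(.453,-.065,-.012,-5)
p,d,c=tips('wrist');cv2.imwrite('pics/w7.png',p[:,:,::-1])
```

```text
units [ 0.01 -0.04  0.08] turn 0.01 | 9.83 [ 0.4539 -0.0654 -0.0099] yaw -5.0 F [ 0.6 -0.1  0. ] w 0.0601 tilt 0.05
wrist lowest [0.019  0.0205 0.0219 0.0274] tcp z -0.0099
```

Emit:
{"fn": "drive_tool", "kwargs": {"rows": [[0,0.06,0,0],[0,0.1,0,0],[0,0.1,0,0],[0,0.1,0,0],[0,0.1,0,0],[0,0.1,0,0],[0,0.1,0,0],[0,0.1,0,0]]}}

```text
clock: 10.55
position: [0.4555, -0.0654, -0.0101]
ee_rot: [-0.0, 0.737, 0.676, 0.0]
contact_force: [0.2, 0.4, -0.2]
width: 0.0603
gripper_force: 0.0
```

Emit:
{"fn": "drive_tool", "kwargs": {"rows": [[0,0,0,0],[0,0,0,0],[0,0,0,0],[0,0,0,0],[0,0,0,0],[0,0,0,0],[0,0,0,0],[0,0,0,0]], "grip": 28}}

```text
clock: 11.22
position: [0.4554, -0.0653, -0.0096]
ee_rot: [-0.0, 0.737, 0.676, -0.0]
contact_force: [-1.3, 0.1, 5.5]
width: 0.0384
gripper_force: 39.5
```

Emit:
{"fn": "drive_tool", "kwargs": {"rows": [[0,0,-0.2,0],[0,0,-0.5,0],[0,0,-1.0,0],[0,0,-1.5,0],[0,0,-2.0,0],[0,0,-2.4,0],[0,0,-2.6,0],[0,0,-2.6,0]]}}

```text
clock: 11.88
position: [0.4566, -0.0657, 0.0563]
ee_rot: [0.001, 0.737, 0.676, 0.001]
contact_force: [0.1, -0.2, -0.3]
width: 0.0387
gripper_force: 40.3
```

Run:
```python
from h import *
plan(.5965,.0595,.06,-4.1)
```

```text
units [ 5.47  5.14 -0.13] turn -0.15 | 11.88 [ 0.4566 -0.0657  0.0563] yaw -5.0 F [ 0.1 -0.2 -0.3] w 0.0387 tilt 0.18
```

Emit:
{"fn": "drive_tool", "kwargs": {"rows": [[0.4,0.4,-0.1,0],[1.2,1.1,-0.3,0],[2.1,2.0,-0.3,-0.1],[3.1,2.9,-0.3,-0.1],[4.1,3.85,-0.3,-0.1],[4.9,4.6,-0.3,-0.15],[5.35,5.05,-0.3,-0.15],[5.45,5.14,-0.3,-0.15]]}}

```text
clock: 12.55
position: [0.5977, 0.0612, 0.0615]
ee_rot: [0.0, 0.731, 0.682, 0.001]
contact_force: [0.5, -0.7, -0.9]
width: 0.0384
gripper_force: 40.3
```

Emit:
{"fn": "drive_tool", "kwargs": {"rows": [[0,0,0,0],[0,0,0,0],[0,0,0,0],[0,0,0,0],[0,0,0,0],[0,0,0,0],[0,0,0,0],[0,0,0,0]]}}

```text
clock: 13.22
position: [0.5953, 0.0589, 0.0626]
ee_rot: [0.0, 0.732, 0.681, 0.0]
contact_force: [-0.1, 0.2, -1.0]
width: 0.0386
gripper_force: 40.3
```

Run:
```python
from h import *
plan(.5965,.0595,-.004,-4.1)
s,c,p,d=held('w8')
```

```text
units [0.03 0.04 2.66] turn -0.0 | 13.22 [0.5953 0.0589 0.0626] yaw -4.1 F [-0.1  0.2 -1. ] w 0.0386 tilt 0.01
```

View pics/w8.png

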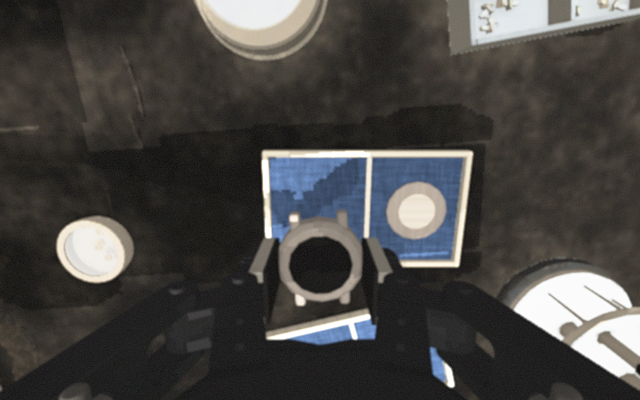

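The large round case is held level at (320,260). Its tray shows corners at (263,151), (473,151) and (460,267).

Run:
```python
from h import *
c=eyes.camera_info('wrist')
a=world(c,[(263,151),(473,151),(460,267)],.009)*1000
ctr=(a[0]+a[2])/2; ux=(a[1]-a[0])/np.linalg.norm(a[1]-a[0]); print(np.linalg.norm(a[1]-a[0]),np.linalg.norm(a[2]-a[1]),'origin',ctr-30*ux,np.degrees(np.arctan2(ux[1],ux[0])))
k=world(c,[(279,260),(362,260),(320,218),(320,301)],.088)*1000;print('case',k.round(1),k.mean(0))
l=world(c,[(294,218),(342,216),(346,298),(299,300)],.088)*1000;print('lugs',l.mean(0))
plan(.5965,.0595,-.004,-4.1)
```

```text
138.6549767361653 84.12406729320358 origin [598.61284842  60.46294679   9.        ] -4.105316705724081
case [[577.9  63.7  88. ]
 [615.4  60.9  88. ]
 [597.9  82.3  88. ]
 [594.9  41.3  88. ]] [596.53637098  62.05307909  88.        ]
lugs [596.59947526  62.55472567  88.        ]
units [0.02 0.04 2.66] turn 0.0 | 13.27 [0.5954 0.059  0.0625] yaw -4.1 F [ 0.4 -0.2 -0.1] w 0.0384 tilt 0.01
```

Emit:
{"fn": "drive_tool", "kwargs": {"rows": [[0,0.02,0.3,0],[-0.03,0.04,0.9,0],[-0.05,0.06,1.5,0],[-0.05,0.06,2.0,0],[-0.05,0.06,2.35,0],[-0.05,0.06,2.55,0],[-0.05,0.06,2.62,0],[-0.05,0.06,2.62,0]]}}

```text
clock: 13.93
position: [0.5968, 0.0579, -0.0035]
ee_rot: [-0.0, 0.732, 0.681, -0.0]
contact_force: [-0.6, 0.0, 0.1]
width: 0.0388
gripper_force: 40.3
```

Emit:
{"fn": "drive_tool", "kwargs": {"rows": [[0,0,0.02,0],[0,0,0.04,0],[0,0,0.06,0],[0,0,0.07,0],[0,0,0.07,0],[0,0,0.07,0],[0,0,0.07,0],[0,0,0.07,0]]}}

```text
clock: 14.6
position: [0.597, 0.0578, -0.0045]
ee_rot: [0.0, 0.732, 0.681, 0.0]
contact_force: [0.2, 0.0, 1.4]
width: 0.0385
gripper_force: 40.5
```

Emit:
{"fn": "drive_tool", "kwargs": {"rows": [[0,0,0,0],[0,0,0,0],[0,0,-0.02,0],[0,0,-0.1,0],[0,0,-0.5,0],[0,0,-1.2,0],[0,0,-2.0,0],[0,0,-2.8,0]], "grip": 48}}

```text
clock: 15.27
position: [0.5967, 0.0578, 0.0664]
ee_rot: [-0.0, 0.732, 0.681, -0.0]
contact_force: [0.3, 0.3, -0.9]
width: 0.0476
gripper_force: 0.0
```

Run:
```python
from h import *
plan(.457,-.151,.04,0)
```

```text
units [-8.73 -4.98  1.06] turn -0.68 | 15.27 [0.5967 0.0578 0.0664] yaw -4.1 F [ 0.3  0.3 -0.9] w 0.0476 tilt 0.02
```

Emit:
{"fn": "drive_tool", "kwargs": {"rows": [[-0.6,-0.35,0,0],[-1.8,-1.0,0,-0.1],[-3.3,-1.9,0,-0.2],[-4.8,-2.75,0.2,-0.4],[-6.3,-3.6,0.5,-0.5],[-7.6,-4.35,0.8,-0.6],[-8.5,-4.85,1.0,-0.68],[-8.73,-4.98,1.06,-0.68]], "grip": 42}}

```text
clock: 15.93
position: [0.4542, -0.1536, 0.0387]
ee_rot: [-0.001, 0.708, 0.706, -0.001]
contact_force: [0.6, 0.4, 0.2]
width: 0.0416
gripper_force: 0.0
```

Emit:
{"fn": "drive_tool", "kwargs": {"rows": [[0,0,0,0],[0,0,0,0],[0,0,0,0],[0,0,0,0],[0,0,0,0],[0,0,0,0],[0,0,0,0],[0,0,0,0]]}}

```text
clock: 16.6
position: [0.4573, -0.1506, 0.0386]
ee_rot: [-0.0, 0.707, 0.707, 0.0]
contact_force: [0.5, -0.3, 0.3]
width: 0.0421
gripper_force: 0.0
```

Run:
```python
from h import *
s,c,p,d=held('w9')
meas(p,c,(285,165,357,275),th=95);meas(p,c,(285,165,357,275),th=120)
plan(.457,-.151,-.01,0)
# large in tray: seen?
v,u=np.mgrid[:400,:640]
```

```text
[ 456.2 -150.1] [54.5 24.7] 87.6
[ 456.2 -150.3] [54.  24.1] 86.9
units [-0.01 -0.01  1.94] turn 0.01 | 16.65 [ 0.4572 -0.1507  0.0386] yaw 0.0 F [0.5 0.9 0.5] w 0.042 tilt 0.01
```

Emit:
{"fn": "drive_tool", "kwargs": {"rows": [[0,0,0.3,0.1],[0,-0.02,0.8,0.3],[0,-0.04,1.3,0.45],[0,-0.04,1.7,0.45],[0,-0.04,1.95,0.45],[0,-0.04,2.02,0.45],[0,-0.04,2.02,0.45],[0,-0.04,2.02,0.45]]}}

```text
clock: 17.32
position: [0.4564, -0.1511, -0.0118]
ee_rot: [0.0, 0.724, 0.69, 0.0]
contact_force: [-0.1, -0.2, -0.4]
width: 0.0418
gripper_force: 0.0
```

Emit:
{"fn": "drive_tool", "kwargs": {"rows": [[0,0,0,0],[0,0,0,0],[0,0,0,0],[0,0,0,0],[0,0,0,0],[0,0,0,0],[0,0,0,0],[0,0,0,0]], "grip": 12}}

```text
clock: 17.98
position: [0.4567, -0.1513, -0.0112]
ee_rot: [0.001, 0.724, 0.69, 0.0]
contact_force: [0.6, 0.3, 5.9]
width: 0.0227
gripper_force: 39.8
```

Emit:
{"fn": "drive_tool", "kwargs": {"rows": [[0,0,-0.2,0],[0,0,-0.5,0],[0,0,-1.0,0],[0,0,-1.5,0],[0,0,-2.0,0],[0,0,-2.4,0],[0,0,-2.6,0],[0,0,-2.6,0]]}}

```text
clock: 18.65
position: [0.4569, -0.1514, 0.0545]
ee_rot: [0.001, 0.724, 0.69, 0.001]
contact_force: [0.6, 0.4, -1.7]
width: 0.0227
gripper_force: 39.3
```

Run:
```python
from h import *
plan(.613,-.215,.06,-10.4)
```

```text
units [-2.25  6.36 -0.2 ] turn 1.28 | 18.65 [ 0.4569 -0.1514  0.0545] yaw -2.7 F [ 0.6  0.4 -1.7] w 0.0227 tilt 0.16
```

Emit:
{"fn": "drive_tool", "kwargs": {"rows": [[-0.2,0.5,-0.1,0.1],[-0.5,1.5,-0.3,0.3],[-0.9,2.6,-0.3,0.5],[-1.3,3.7,-0.3,0.75],[-1.7,4.8,-0.3,1.0],[-2.05,5.8,-0.3,1.2],[-2.2,6.25,-0.3,1.28],[-2.25,6.36,-0.3,1.28]]}}

```text
clock: 19.32
position: [0.6144, -0.2157, 0.0594]
ee_rot: [0.0, 0.768, 0.64, 0.0]
contact_force: [0.5, 0.4, -1.3]
width: 0.0224
gripper_force: 39.4
```

Emit:
{"fn": "drive_tool", "kwargs": {"rows": [[0,0,0,0],[0,0,0,0],[0,0,0,0],[0,0,0,0],[0,0,0,0],[0,0,0,0],[0,0,0,0],[0,0,0,0]]}}

```text
clock: 19.98
position: [0.6121, -0.2146, 0.0608]
ee_rot: [0.0, 0.768, 0.64, 0.0]
contact_force: [0.5, -0.4, -0.9]
width: 0.0229
gripper_force: 39.4
```

```bash
cat >> h.py <<'E'
def felt(p,c,mask=None):
    "min-area rect of blue felt visible; caller judges"
    hsv=cv2.cvtColor(p,cv2.COLOR_BGR2HSV);m=cv2.inRange(hsv,(100,70,40),(125,255,255))
    m=cv2.morphologyEx(m,cv2.MORPH_CLOSE,np.ones((7,7)))
    for k in cv2.findContours(m,0,1)[0]:
        if cv2.contourArea(k)>1500:
            r=cv2.minAreaRect((world(c,k.reshape(-1,2),.005)[:,:2]*1000).astype('f4'));a=np.radians(r[2])
            print('felt',cv2.boundingRect(k),np.round(r[0],1),np.round(r[1],1),round(r[2],1))
E
python3 - <<'E'
from h import *
plan(.613,-.215,-.006,-10.4)
s,c,p,d=held('w10')
felt(p,c)
z=.0545+.0115+.013+s['position'][2]-.0545
print(z);meas(p,c,(290,205,350,318),z=z,th=110);meas(p,c,(290,205,350,318),z=z,th=80)
E
```

```text
units [-0.01  0.04  2.67] turn 0.0 | 19.98 [ 0.6121 -0.2146  0.0608] yaw -10.4 F [ 0.5 -0.4 -0.9] w 0.0229 tilt 0.01
felt (370, 161, 93, 101) [ 677.8 -226.5] [73.5 60.5] 79.6
felt (269, 161, 97, 87) [ 612.1 -208.8] [62.4 65. ] 79.6
felt (301, 0, 100, 37) [652.9 -97. ] [19.5 58.8] 79.6
felt (175, 0, 132, 81) [588.3 -86.4] [65.3 48.7] 11.0
0.08533142089073792
[ 613.  -212.6] [53.9 26.6] 79.6
[ 613.  -212.6] [53.9 26.6] 79.6
```

View pics/w10.png

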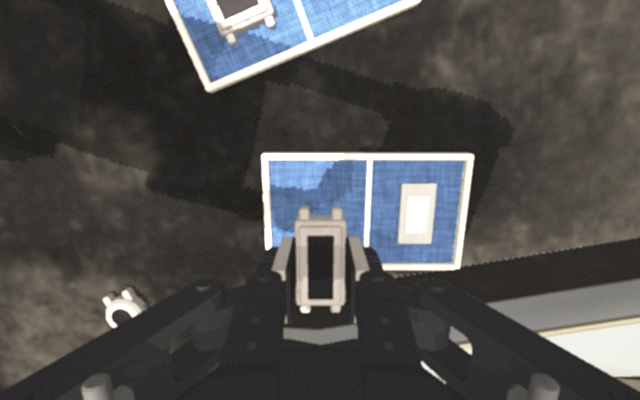

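The oblong case is held at (320,262). Its tray corners are at (263,154), (473,154) and (461,269), and the small case is at (122,308).

Run:
```python
from h import *
c=eyes.camera_info('wrist')
a=world(c,[(263,153.5),(474,153.5),(461,269)],.009)*1000
ctr=(a[0]+a[2])/2; ux=(a[1]-a[0])/np.linalg.norm(a[1]-a[0]); print(np.linalg.norm(a[1]-a[0]),np.linalg.norm(a[2]-a[1]),'origin',ctr-30*ux,np.degrees(np.arctan2(ux[1],ux[0])))
z=.085;l=world(c,[(305,211),(335,211),(335,307),(306,309)],z)*1000;print('lugs',l.mean(0))
plan(.613,-.215,-.006,-10.4)
```

```text
138.44235076048565 83.38372291028067 origin [ 615.40008016 -214.5331133     9.        ] -10.390830427944653
lugs [ 613.35936688 -212.78308327   85.        ]
units [-0.01  0.03  2.67] turn 0.0 | 20.03 [ 0.6122 -0.2146  0.0608] yaw -10.4 F [ 0.1  0.  -1.3] w 0.0224 tilt 0.01
```

Emit:
{"fn": "drive_tool", "kwargs": {"rows": [[0,0.02,0.3,0],[-0.03,0.04,0.9,0],[-0.06,0.06,1.5,0],[-0.06,0.06,2.0,0],[-0.06,0.06,2.35,0],[-0.06,0.06,2.55,0],[-0.06,0.06,2.61,0],[-0.06,0.06,2.61,0]]}}

```text
clock: 20.7
position: [0.6135, -0.2164, -0.005]
ee_rot: [-0.0, 0.768, 0.64, -0.0]
contact_force: [0.6, -0.9, -0.9]
width: 0.0228
gripper_force: 39.4
```

Emit:
{"fn": "drive_tool", "kwargs": {"rows": [[0,0,0.02,0],[0,0,0.04,0],[0,0,0.06,0],[0,0,0.07,0],[0,0,0.07,0],[0,0,0.07,0],[0,0,0.07,0],[0,0,0.07,0]]}}

```text
clock: 21.37
position: [0.6136, -0.2165, -0.0061]
ee_rot: [0.0, 0.768, 0.64, 0.0]
contact_force: [-0.7, 0.1, 1.6]
width: 0.0227
gripper_force: 39.6
```

Emit:
{"fn": "drive_tool", "kwargs": {"rows": [[0,0,0,0],[0,0,0,0],[0,0,-0.02,0],[0,0,-0.1,0],[0,0,-0.5,0],[0,0,-1.2,0],[0,0,-2.0,0],[0,0,-2.8,0]], "grip": 36}}

```text
clock: 22.03
position: [0.6134, -0.2164, 0.0649]
ee_rot: [-0.0, 0.768, 0.64, 0.0]
contact_force: [-0.3, 0.8, 0.0]
width: 0.0359
gripper_force: 0.0
```

Run:
```python
from h import *
plan(.454,-.262,.04,0)
```

```text
units [-2.94 -5.94  1.  ] turn -1.73 | 22.03 [ 0.6134 -0.2164  0.0649] yaw -10.4 F [-0.3  0.8  0. ] w 0.0359 tilt 0.01
```

Emit:
{"fn": "drive_tool", "kwargs": {"rows": [[-0.2,-0.4,0,-0.1],[-0.6,-1.3,0,-0.4],[-1.1,-2.3,0,-0.7],[-1.6,-3.3,0.2,-1.0],[-2.15,-4.4,0.5,-1.3],[-2.65,-5.4,0.8,-1.6],[-2.9,-5.85,1.0,-1.73],[-2.94,-5.94,1.0,-1.73]], "grip": 44}}

```text
clock: 22.7
position: [0.45, -0.2613, 0.0376]
ee_rot: [-0.002, 0.708, 0.707, -0.001]
contact_force: [-0.1, -0.2, -1.1]
width: 0.0441
gripper_force: 0.0
```

Emit:
{"fn": "drive_tool", "kwargs": {"rows": [[0,0,0,0],[0,0,0,0],[0,0,0,0],[0,0,0,0],[0,0,0,0],[0,0,0,0],[0,0,0,0],[0,0,0,0]]}}

```text
clock: 23.37
position: [0.4544, -0.2618, 0.0386]
ee_rot: [-0.0, 0.707, 0.707, 0.0]
contact_force: [-0.3, -0.6, 0.3]
width: 0.0443
gripper_force: 0.0
```

Run:
```python
from h import *
s,c,p,d=held('w11')
for th in(95,120,140):meas(p,c,(292,180,352,268),th=th)
g=cv2.cvtColor(p,cv2.COLOR_BGR2GRAY)[180:268,292:352]>120;print(np.argwhere(g).min(0)+[180,292],np.argwhere(g).max(0)+[180,292])
plan(.454,-.262,-.0118,0)
```

```text
[ 453.1 -266.2] [44.4 30. ] 88.7
[ 454.2 -263.3] [27.3 35.7] 7.7
[ 454.2 -262.9] [26.9 35. ] 12.2
[201 296] [258 340]
units [-0.01 -0.01  2.02] turn 0.0 | 23.42 [ 0.4543 -0.2618  0.0386] yaw 0.0 F [0.1 0.  0.5] w 0.0441 tilt 0.01
```

Run:
```python
from h import *
c=eyes.camera_info('wrist');p=cv2.imread('pics/w11.png')
b=cv2.cvtColor(rectify(p,c,.433,.475,-.288,-.238,.013,800),cv2.COLOR_BGR2GRAY)
for r in b: print(''.join('#' if v>140 else '+' if v>110 else '.' for v in r))
```

```text
........................................
........................................
........................................
........................................
........................................
........................................
..................+##++.................
................+#########..++##+.......
..............+##################.......
.............####################+......
..........++#####################.......
......###############+.+#######.........
.....+#############.......#####.........
.....+############.........####+........
......###########...........####........
.........+#######...........####........
.........+#######...........####........
.........+######+...........####........
.........+######+...........####........
.........+#######...........#######.....
..........#######+.........#########....
..........+#######........+#########....
..........+#########.....###########....
........+##########################.....
.......+######################..........
.......+####################+...........
........###################+............
.........++......+#######+..............
............................+...........
............................+...........
........................................
........................................
......................................++
.......................................+
```

Emit:
{"fn": "drive_tool", "kwargs": {"rows": [[-0.02,0,0.1,-0.5],[-0.04,0,0.4,-1.1],[-0.04,0,0.9,-1.65],[-0.04,0,1.4,-1.65],[-0.04,0,1.8,-1.65],[-0.04,0,1.97,-1.65],[-0.04,0,2.01,-1.65],[-0.04,0,2.01,-1.65]]}}

```text
clock: 24.08
position: [0.4541, -0.2629, -0.0118]
ee_rot: [-0.0, 0.644, 0.765, 0.0]
contact_force: [-0.5, 0.2, -0.1]
width: 0.0438
gripper_force: 0.0
```

Emit:
{"fn": "drive_tool", "kwargs": {"rows": [[0,0,0,0],[0,0,0,0],[0,0,0,0],[0,0,0,0],[0,0,0,0],[0,0,0,0],[0,0,0,0],[0,0,0,0]], "grip": 15}}

```text
clock: 24.75
position: [0.4545, -0.2633, -0.0108]
ee_rot: [0.001, 0.643, 0.765, 0.0]
contact_force: [-0.9, 1.2, 6.6]
width: 0.0249
gripper_force: 39.5
```

Emit:
{"fn": "drive_tool", "kwargs": {"rows": [[0,0,-0.2,0],[0,0,-0.5,0],[0,0,-1.0,0],[0,0,-1.5,0],[0,0,-2.1,0],[0,0,-2.7,0],[0,0,-3.1,0],[0,0,-3.2,0]]}}

```text
clock: 25.42
position: [0.4553, -0.2637, 0.0704]
ee_rot: [0.002, 0.643, 0.765, 0.0]
contact_force: [0.6, -0.5, -0.9]
width: 0.025
gripper_force: 39.4
```

Run:
```python
from h import *
plan(.416,.322,.07,-5)
s,c,p,d=held('w12')
b=cv2.cvtColor(rectify(p,c,.433,.475,-.288,-.238,s['position'][2]+.0115+.013,800),cv2.COLOR_BGR2GRAY)
for r in b[::2]: print(''.join('#' if v>120 else '+' if v>90 else '.' for v in r))
```

```text
units [23.35  2.48 -0.04] turn 2.48 | 25.42 [ 0.4553 -0.2637  0.0704] yaw 9.9 F [ 0.6 -0.5 -0.9] w 0.025 tilt 0.22
...........+###########+................
........#########.......................
.......+####+...........................
..............+#################+.......
...........+#####################.......
.....#############........####+.........
.....############..........+####........
........+#######............####........
........########............####..++....
........+########..........#######+....+
.........+#########+....+###############
......+######################+..########
.......###################.........++...
........................................
...........+##+++++.........#+..........
.........+++###############+............
........+++++++++#########..............
```

Emit:
{"fn": "drive_tool", "kwargs": {"rows": [[0.7,0.1,-0.1,0.1],[2.0,0.2,-0.1,0.3],[3.6,0.4,-0.1,0.5],[5.2,0.55,-0.1,0.8],[6.8,0.75,-0.1,1.0],[8.4,0.9,-0.1,1.2],[10.0,1.05,-0.1,1.2],[11.6,1.2,-0.1,1.2]]}}

```text
clock: 26.13
position: [0.4327, 0.0297, 0.0703]
ee_rot: [-0.001, 0.691, 0.723, -0.0]
contact_force: [1.4, 0.3, -0.4]
width: 0.0252
gripper_force: 39.4
```

Run:
```python
from h import *
plan(.416,.322,.07,-5)
```

```text
units [ 1.171e+01 -1.200e-01  1.000e-02] turn 1.28 | 26.13 [0.4327 0.0297 0.0703] yaw 2.7 F [ 1.4  0.3 -0.4] w 0.0252 tilt 0.07
```

Emit:
{"fn": "drive_tool", "kwargs": {"rows": [[1.3,0,0,0.1],[2.8,0,0,0.3],[4.4,0,0,0.5],[6.0,-0.05,0,0.7],[7.6,-0.1,0,0.9],[9.2,-0.1,0,1.1],[10.6,-0.12,0,1.28],[11.6,-0.12,0,1.28]]}}

```text
clock: 26.8
position: [0.4162, 0.3204, 0.0701]
ee_rot: [-0.0, 0.737, 0.676, -0.0]
contact_force: [0.4, 0.6, -0.5]
width: 0.0253
gripper_force: 39.4
```

Emit:
{"fn": "drive_tool", "kwargs": {"rows": [[0,0,0,0],[0,0,0,0],[0,0,0,0],[0,0,0,0],[0,0,0,0],[0,0,0,0],[0,0,0,0],[0,0,0,0]]}}

```text
clock: 27.47
position: [0.4175, 0.3169, 0.0711]
ee_rot: [0.0, 0.738, 0.675, 0.0]
contact_force: [0.1, -0.5, -0.7]
width: 0.0249
gripper_force: 39.4
```

Run:
```python
from h import *
plan(.416,.322,-.006,-5)
s,c,p,d=held('w13');felt(p,c)
x,y,z=s['position'];z+=.0113+.013
b=cv2.cvtColor(rectify(p,c,x-.024,x+.024,y-.024,y+.024,z,800),cv2.COLOR_BGR2GRAY)
for r in b[::2]: print(''.join('#' if v>120 else '+' if v>90 else '.' for v in r))
# divider and outer edge, row profile of tray: rectified at z .009
b=cv2.cvtColor(rectify(p,c,.36,.52,.27,.38,.009,500),cv2.COLOR_BGR2GRAY)
for r in b[::2]: print(''.join('#' if v>150 else '+' if v>120 else '.' for v in r))
```

```text
units [ 0.2  -0.08  3.08] turn -0.01 | 27.47 [0.4175 0.3169 0.0711] yaw -5.0 F [ 0.1 -0.5 -0.7] w 0.0249 tilt 0.02
felt (364, 151, 89, 100) [481.2 316.2] [74.9 59.9] 85.0
felt (269, 151, 90, 98) [413.8 323. ] [73.2 64.3] 85.0
##############.....+####...............
#########################..............
############################...........
###############+.......................
##########.....+++.....................
###########################............
#################################......
#################+......+########+.....
################..........####+........
###############............####........
###############+..........+####........
################..........####.........
###################....########+.......
################################.......
########......###########+..+##........
#############..........................
##################+....................
#########################..............
###########...+######..................
+.##########.......#...................
............+###.......................................
............######
[... 1521 characters left out ...]
#######################.....
.......############################################+...
+......################################################
+.....###################################...++.########
......######################################+..........
......############################################+....
......#################################################
......+#####################################...+#######
.........................+###################.......##.
..........+............................................
.......................................................
.......................................................
.......................................................
```

Emit:
{"fn": "drive_tool", "kwargs": {"rows": [[0.05,-0.02,0.4,0],[0.12,-0.05,1.1,0],[0.2,-0.07,1.8,0],[0.2,-0.07,2.35,0],[0.2,-0.07,2.75,0],[0.2,-0.07,2.95,0],[0.2,-0.07,3.01,0],[0.2,-0.07,3.01,0]]}}

```text
clock: 28.18
position: [0.4159, 0.3226, -0.0046]
ee_rot: [-0.0, 0.737, 0.676, -0.0]
contact_force: [0.1, 0.1, -0.8]
width: 0.0253
gripper_force: 39.4
```

Emit:
{"fn": "drive_tool", "kwargs": {"rows": [[0,0,0.02,0],[0,0,0.04,0],[0,0,0.06,0],[0,0,0.07,0],[0,0,0.07,0],[0,0,0.07,0],[0,0,0.07,0],[0,0,0.07,0]]}}

```text
clock: 28.85
position: [0.4161, 0.3227, -0.0058]
ee_rot: [0.0, 0.737, 0.676, 0.0]
contact_force: [0.6, -1.0, 1.6]
width: 0.025
gripper_force: 39.7
```

Contact is light, so I'll release, lift, and back off to the left to clear the top camera.

Emit:
{"fn": "drive_tool", "kwargs": {"rows": [[0,0,0,0],[0,0,0,0],[0,0,-0.02,0],[0,0,-0.1,0],[0,0,-0.5,0],[0,0,-1.2,0],[0,0,-2.2,0],[0,0,-3.4,0]], "grip": 40}}

```text
clock: 29.52
position: [0.4148, 0.3219, 0.0793]
ee_rot: [-0.0, 0.737, 0.676, -0.001]
contact_force: [0.8, 0.4, 0.4]
width: 0.0399
gripper_force: 0.0
```

Emit:
{"fn": "drive_tool", "kwargs": {"rows": [[0.5,-0.5,-0.7,0],[1.5,-1.4,-1.5,0],[2.8,-2.6,-2.3,0],[4.1,-3.9,-3.1,0],[5.4,-5.2,-3.6,0],[6.7,-6.4,-3.6,0],[7.5,-7.3,-3.6,0],[7.8,-7.6,-3.6,0]]}}

```text
clock: 30.18
position: [0.2405, 0.5368, 0.1708]
ee_rot: [-0.002, 0.736, 0.677, 0.001]
contact_force: [0.1, 0.4, -0.2]
width: 0.0396
gripper_force: 0.0
```

Run:
```python
from h import *
plan(.185,.544,.2,0)
p,d=eyes.get_image('top');p=p[:,:,::-1].copy();cv2.imwrite('pics/top1.png',p)
cv2.imwrite('pics/fin.png',cv2.resize(p[115:270,140:460],None,fx=2.5,fy=2.5,interpolation=cv2.INTER_CUBIC))
c=eyes.camera_info('top');g=cv2.cvtColor(p,cv2.COLOR_BGR2GRAY);q=cv2.cvtColor(cv2.imread('pics/top0.png'),cv2.COLOR_BGR2GRAY)
for n,o in dict(sq=(587,-75.2),large=(595.6,59.2),obl=(612.2,-216.1),small=(414.6,321.2)).items():
    P=c['R']@[o[0]/1e3,o[1]/1e3,.018]+c['t'];u=int(P[0]/P[2]*c['fx']+c['cx']);v=int(P[1]/P[2]*c['fy']+c['cy'])
    dd=cv2.absdiff(g,q)[v-14:v+15,u-15:u+16]>45;n8,lab,st,_=cv2.connectedComponentsWithStats(dd.astype('u1'))
    pts=np.argwhere(dd)[:,::-1]+[u-15,v-14];r=cv2.minAreaRect((world(c,pts,.018)[:,:2]*1000).astype('f4'))
    print(n,o,np.round(r[0],1),np.round(r[1],1),round(r[2],1))
```

```text
units [ 0.11 -2.24 -1.17] turn -0.81 | 30.18 [0.2405 0.5368 0.1708] yaw -4.8 F [ 0.1  0.4 -0.2] w 0.0396 tilt 0.25
sq (587, -75.2) [587.3 -77.7] [31.6 41.3] 12.4
large (595.6, 59.2) [596.1  55.5] [38.4 45. ] 1.0
obl (612.2, -216.1) [ 611.8 -217.7] [49.9 21.5] 79.5
small (414.6, 321.2) [415.9 315.4] [34.  27.1] 85.6
```

View pics/fin.png

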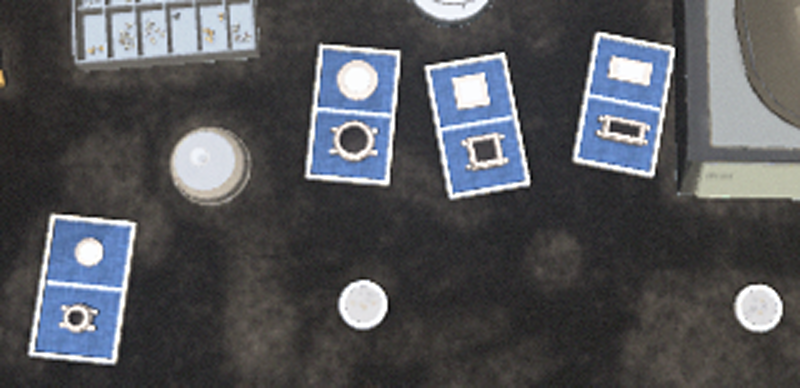

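The final top view shows all four cases lying in their own trays, with the tins where they were. The small case at (78,317) may be a few mm off-centre, so I'll check it and the large one from close by.

Run:
```python
from h import *
plan(.416,.31,.13,-5)
```

```text
units [-8.54  7.83  1.55] turn 0.04 | 30.23 [0.2387 0.5388 0.1704] yaw -4.8 F [-0.5  3.2 -0.6] w 0.04 tilt 0.37
```

Emit:
{"fn": "drive_tool", "kwargs": {"rows": [[-0.5,0.5,0,0],[-1.6,1.5,0.2,0],[-3.0,2.8,0.5,0],[-4.4,4.0,0.8,0],[-5.8,5.3,1.1,0],[-7.2,6.6,1.4,0],[-8.2,7.5,1.5,0],[-8.5,7.8,1.55,0]]}}

```text
clock: 30.9
position: [0.4209, 0.3013, 0.1305]
ee_rot: [0.001, 0.738, 0.675, -0.0]
contact_force: [-0.6, 0.5, 0.4]
width: 0.0398
gripper_force: 0.0
```

Emit:
{"fn": "drive_tool", "kwargs": {"rows": [[0,0,0,0],[0,0,0,0],[0,0,0,0],[0,0,0,0],[0,0,0,0],[0,0,0,0],[0,0,0,0],[0,0,0,0]]}}

```text
clock: 31.57
position: [0.419, 0.3052, 0.1302]
ee_rot: [-0.0, 0.737, 0.676, 0.0]
contact_force: [1.4, 0.6, 0.7]
width: 0.0402
gripper_force: 0.0
```

Run:
```python
from h import *
plan(.416,.322,-.006,-5)
s,c,p,d=held('w14')
a=np.radians(-5)
# rectify in the tray frame about the estimated origin (mm grid: 1 char = 2 mm in y, rows 2 mm in x)
def trayview(o,ang,z,sx=(-44,48),sy=(-46,46)):
    a=np.radians(ang);X,Y=np.meshgrid(np.arange(sx[1],sx[0],-1.),np.arange(sy[1],sy[0],-1.),indexing='ij')
    Wd=np.stack([o[0]+X*.001*np.cos(a)-Y*.001*np.sin(a),o[1]+X*.001*np.sin(a)+Y*.001*np.cos(a),np.full_like(X,z)],-1)@c['R'].T+c['t']
    return cv2.remap(p,(Wd[...,0]/Wd[...,2]*c['fx']+c['cx']).astype('f4'),(Wd[...,1]/Wd[...,2]*c['fy']+c['cy']).astype('f4'),cv2.INTER_LINEAR),X,Y
for z,n in((.009,'rim'),(.018,'case')):
    b,X,Y=trayview((.416,.322),-5,z);hsv=cv2.cvtColor(b,cv2.COLOR_BGR2HSV);w=(hsv[...,1]<70)&(hsv[...,2]>110)
    print(n)
    for r in w[::3]: print(''.join('#' if v else '.' for v in r[::2]))
    if n=='case':
        m=w&(abs(X)<25)&(abs(Y)<25);print('case x',X[m].min(),X[m].max(),'y',Y[m].min(),Y[m].max())
    else:
        for lo,hi in((-46,-25),(25,46)):
            m=w&(Y>lo)&(Y<hi)&(abs(X)<25);print('rim y mean',Y[m].mean(),'n/row',m.sum()/50)
        m=w&(X<-25)&(abs(Y)<30);print('rim x',X[m].mean(),m.sum()/60)
        m=w&(X>30)&(abs(Y)<30);print('line x',X[m].mean(),m.sum()/60)
```

```text
units [ 0.66 -0.18  5.45] turn 0.01 | 31.57 [0.419  0.3052 0.1302] yaw -4.9 F [1.4 0.6 0.7] w 0.0402 tilt 0.01
rim
..###....................................####.
.####....................................####.
.####....................................####.
.####....................................####.
.####....................................####.
.############################################.
.############################################.
.####....................................####.
.####....................................####.
.####....................................####.
.####....................................####.
.####.................####...............####.
.####..........##################........####.
.####..........###################.......####.
.####...........#######....######........####.
.####............#######....####.........####.
.####............########...####.........####.
.####............#########..####.........####.
.####..........##################........####.
.####..........##################........####.
.####................#######.............####
[... 1379 characters left out ...]
.....###...
.####...........#########..####.........###...
.####.........##################........###...
.####..........#################........###...
.####................#####..............###...
.####...................................###...
.####...................................###...
.####...................................###...
.####...................................###...
.####...................................###...
.####...................................###...
.##########################################...
.##########################################...
..######...#######..##################........
..............................................
case x -13.0 15.0 y -17.0 18.0
```

```bash
python3 -c "
from rig import order
print(order.sign_off())"
```

```text
the job is handed in; nothing more can be done
None
```

All four cases lie flat, glass up, in the empty half of their own trays, the tins are where they stood, and the job was handed in at about 32 s. From close by, the small and square cases measured within about 1.5 mm of the middle; the large and oblong were checked only in the top view.

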